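# Check-weigh the tallest test weight and hang it on the torque gauge's loading arm

## Robot

A 6-joint arm with a two-finger parallel gripper is mounted at the origin on the work surface. World frame = base frame: x ahead of the robot, y to its left, z up, the work surface at z = 0. Lengths are in mm, angles in rad, forces in N, time in s.
With the tool pointing down it reaches from about 400 to 825 mm from the base axis. Payload 7 kg.
Tool frame: the origin (TCP) lies at the very end of the fingers, on their centre line; the grasp point (between the pads) lies 19 mm behind it; z points along the fingers, y is the direction in which the jaws open and shut (so a half turn about z gives the same grasp; the last joint's range is limited). The gripper opens to 88 mm and grips with 3 to 60 N. Pads are 19 mm wide; open, the fingers measure 130 mm over their backs; the gripper's body (78 mm by 193 mm) begins 47 mm behind the grasp point.
Start: joints at [-0.955, 0.359, 0.012, 0, -1.224, -0.288], TCP at [217.297, -639.044, 226.561] pointing down, gripper open.
Joint ranges: [-3.07, 3.07], [-1.43, 2.12], [-1.02, 1.25], [-3.03, 1.67], [-3.05, -0], [-3.03, 3.03]. Speed limits (rad/s): [2.39, 2.39, 3.01, 3.14, 3.14, 3.14].

## Interface

Orientations are given as a unit quaternion [x, y, z, w].
In Python, from plant import bot gives the robot as it stands. Calls block until the motion is done:
- bot.move_ptp(position, orientation): joint-space move of the TCP to a pose.
- bot.line_to(position, velocity=150, ori=None): straight line of the TCP; ori=None keeps the orientation; velocity is the mean speed in mm/s.
- bot.move_joints(angles): joint-space move.
- bot.move_gripper(opening, force=None): finger opening in mm; force is the grip in N (None keeps the last); returns when the fingers have stopped.
- bot.pause(seconds).
- bot.solve_ik(position, orientation): joint angles nearest the present ones, or None.
- bot.read_state(): the state.
- bot.camera(name): name is "scene" or "top"; returns the picture (384x512x3 uint8, red, green, blue); there is no depth.
- bot.get_calibration(name): a dict with "fx", "fy", "cx", "cy" (pixels), "view" (4x4, takes a point from world to camera coordinates). Camera axes: x right, y up, looking along -z (the intrinsics and any distortion apply to the point x, -y, -z); pixel columns grow to the right and rows downward; lengths in mm; the calibration is good to about 2 mm. A picture is of the moment at which its call begins. get_calibration takes no time and is no camera call.
A pose or a line that the arm cannot do raises bot.Unreachable and nothing moves.
- bot.close_job(): hands the job in, once; it reports no verdict.
The state is a dict: "t": time; "joint_pos": joint angles; "qvel": joint speeds; "tau": joint torques, N m; "tcp_pos": TCP position; "eef_rot": TCP orientation; "contact_force": force on the tool from outside, world axes, zero at the start; "moment": the same for the moment, N m; "width": finger opening in mm.
Only numpy, scipy, OpenCV 4.12 (cv2) and the standard library are available. Lean on these libraries where they do the work, as an engineer would, in place of code of your own. Each camera call takes 0.05 s, during which the arm holds its last target.

## Task

Take the tallest of the four hanging weights out of the storage block, check-weigh it by standing it upright in the middle of the balance pan and letting go of it for a good second, then take hold of it again and hang it by its eye on the hook of the loading arm. While you still hold it, tug it gently downwards to confirm that the hook has it, then let it go so that it hangs still. Do not drop the weight or overload the arm, and leave the other weights and everything else on the counter where they are.

Things in the scene. Friction and masses are not known exactly. Their poses are not given: they have to be found in the camera images.
- tall_mid (a point): Tallest of four like steel hanging weights, 134 mm high: cylinder 42 mm across, 62 mm high; on it a 10 mm stem, then a lifting eye (ring of 8 mm bar, 30 mm bore, 46 mm outside). 0.68 to 0.83 kg, centre of mass 40 mm above its foot. Point: on the axis, 31 mm above the foot. z up the axis, x along the eye's bore, ring in the y-z plane. Starts in a well of the block, turned any way.
- tall_eye (a point): Centre of the bore of the tallest weight's eye, 80 mm above tall_mid, 111 mm above its foot, 49 mm above the cylinder's top. Same axes: x is the bore's axis (the way a hook goes through), z up the weight.
- mid_a_eye (a point): Centre of the eye of a like weight with a cylinder 44 mm high (116 mm overall, eye centre 93 mm above its foot). x is the bore's axis, z up. Stays in the block.
- mid_b_eye (a point): The same of a second weight equal to mid_a (cylinder 44 mm high, 116 mm overall). Stays in the block.
- short_eye (a point): The same of the shortest weight (cylinder 30 mm high, 102 mm overall, eye centre 79 mm above its foot). Stays in the block.
- block: Fixed wooden storage block, 176 x 176 x 42 mm. Four round wells, 45 mm across and 28 mm deep (floor 14 mm above the counter), 43 mm each way from its centre, one weight in each. Origin under its centre on the counter, x and y along its sides. Block and balance may change places.
- pan (a point): Centre of the top of the bench balance's round steel pan: 120 mm across, its top 50 mm above the counter. The fixed balance has a white housing 176 x 176 mm, 34 mm high; x and y run along its sides and the pan's centre is 20 mm to +x of the housing's. A display lies along its front (-x) edge. z up.
- hook (a point): Seat of the steel J-hook under the loading arm's free end: top of its lowest bar, where the top of an eye's bore rests (eye centre then 15 mm below it). 7 mm bar. The hook opens to -x, about towards the robot: tip 16 mm to -x, rising 13 mm above the seat; shank 14 mm to +x; gap 20 mm. Moves with the arm; 228 mm above the counter unloaded. y along the arm to its free end, z up.
- bar (a point): Point on the centre line of the loading arm, a level steel bar 24 mm high, 14 mm thick, 285 mm above the counter unloaded; y along it. It runs from the torque gauge's head (116 mm across, on a fixed stand; shaft 130 mm to -y of this point) to a free end 128 mm to +y, over the hook (110 mm to +y) and its shank: the hook cannot be reached from straight above.
- hook_end (a point): Top of the hook's upturned tip, 13 mm above the seat. The arm is sprung about the gauge's shaft and carries the hook down about 1.7 mm per newton; the weight alone takes it down 11 to 14 mm. A gentle tug is 3 to 8 N more, for half a second: 18 to 27 mm down in all. More than 33 mm down (20 N) overloads the gauge. Same axes as hook.
- canister: Clear screw-top canister with drive pins in it, 64 mm across, 96 mm high, standing on the counter between the middle of the counter and the hook. Origin under its centre. Leave alone, like all that follow.
- bumper: Ridged yellow polyurethane bumper, 52 mm across, 42 mm high, standing on the counter below the hook. Origin under its centre.
- clamp_knob: Spare black clamp knob, 48 mm across, 34 mm high, standing at the back. Origin under its centre.
- wrench_head: Steel open-end wrench head lying flat, 82 x 37 x 14 mm, on the robot's right. Origin under its middle.
- torque_wrench: Torque wrench lying at the back, 345 mm long, 42 mm high. Origin 1 mm above the counter, half-way along; x along it.
- socket: Steel socket standing at the back, 28 mm across, 40 mm high. Origin under its centre.
- ring_gauge: Steel ring gauge lying flat at the back, 68 mm across, 18 mm high. Origin under its centre.

How it is judged (in metres and radians):
On the way, in this order (a step that is already met when the one before it is completed fails the run):
1. The tallest weight stands upright in the middle of the balance pan (within 25 mm of its centre), let go and still, for 0.8 s (horizontal distance between tall_mid and pan below 0.025 m and z of tall_mid in the frame of pan between 0.028 and 0.034 m and angle between tall_mid's own z axis and vertical below 0.05 rad and contact force between the fingers and tall below 0.05 N and linear speed of tall below 0.02 m/s), for 0.8 s.
2. With its eye on the hook and the gripper holding it, the weight is tugged down so that the hook is 17 mm or more below its unloaded height of 228.5 mm (2 N or more on top of the weight) for 0.25 s (horizontal distance between tall_eye and hook below 0.013 m and z of tall_eye in the frame of hook between -0.021 and -0.009 m and height (world z) of hook below 0.2115 m and contact force between the fingers and tall above 1 N), for 0.25 s.
At the end, for the whole second after the job is handed in: The tallest weight hangs let go and still by its eye in the hook: eye centre within 13 mm sideways of the seat and 9 to 21 mm below it, upright within 0.12 rad, hook lowered by 9.5 to 15.5 mm, speed under 0.05 m/s; the other weights are in their wells, moved less than 12 mm (horizontal distance between tall_eye and hook below 0.013 m and z of tall_eye in the frame of hook between -0.021 and -0.009 m and height (world z) of hook between 0.213 and 0.219 m and angle between tall_mid's own z axis and vertical below 0.12 rad and contact force between the fingers and tall below 0.05 N and linear speed of tall below 0.05 m/s and distance of each of mid_a_eye, mid_b_eye, short_eye from where it was at the start of the episode below 0.012 m); the robot touches nothing.
It fails at once if The loading arm is overloaded: the hook pulled down by more than 33 mm (20 N) (height (world z) of hook below 0.195 m).
It fails at once if The tallest weight is dropped: it falls free of the fingers at more than 0.6 m/s (about 18 mm of fall) (contact force between the fingers and tall below 0.01 N and linear speed of tall above 0.6 m/s).
It fails at once if Another weight is lifted or pulled about: moved by more than 20 mm (distance of any of mid_a_eye, mid_b_eye, short_eye from where it was at the start of the episode above 0.02 m).
It fails at once if A bystander on the counter is moved by more than 20 mm (distance of any of canister, clamp_knob, wrench_head, bumper, torque_wrench, socket, ring_gauge from where it was at the start of the episode above 0.02 m).
It also fails if it takes over 72 s, if anything falls off the work surface, if the arm or the gripper's body presses on something with over 40 N, if the wrist force passes 120 N, or if a joint passes its speed limit or range.

## Working session

There is one attempt and no reset: what is moved stays moved. The work goes in short steps, each a Python script; the robot and the scene stay as the last script left them, time stands still between calls to the robot, and variables do not carry over. Pictures are saved under pics/ and viewed, and the job is handed in when it is done.

```bash
ls; mkdir -p pics; python3 - <<'E'
from plant import bot
import cv2,numpy as np
for n in("scene","top"):
    im=bot.camera(n); cv2.imwrite(f"pics/{n}0.png",cv2.cvtColor(im,cv2.COLOR_RGB2BGR))
    c=bot.get_calibration(n); print(n,{k:(np.round(v,3).tolist() if k=="view" else v) for k,v in c.items()})
    V=np.array(c["view"]); print("campos",-V[:3,:3].T@V[:3,3])
print(bot.read_state())
E
```

```text
pics
scene {'fx': 378.5318748216048, 'fy': 378.5318748216048, 'cx': 247.5083637831197, 'cy': 194.10503039948213, 'view': [[-0.534, 0.846, 0.007, 323.545], [-0.602, -0.385, 0.7, 237.36], [0.594, 0.369, 0.714, -1542.675], [0.0, 0.0, 0.0, 1.0]]}
campos [1232.117427    387.63253     934.07491876]
top {'fx': 368.2380690971308, 'fy': 368.2380690971308, 'cx': 256.17018499551085, 'cy': 191.78378416854167, 'view': [[-0.017, -1.0, -0.001, -1.88], [0.973, -0.017, 0.229, -633.819], [-0.229, 0.003, 0.974, -1023.902], [0.0, 0.0, 0.0, 1.0]]}
campos [ 382.83918439   -9.35998967 1141.68827793]
{'t': 0.1, 'joint_pos': array([-9.54888862e-01,  3.59298256e-01,  1.11334827e-02, -3.17004426e-04,
       -1.22412499e+00, -2.88088089e-01]), 'qvel': array([ 0.0003845 , -0.00129514,  0.00182522,  0.0011162 ,  0.0009778 ,
       -0.00124931]), 'tau': array([-5.59265245e-04, -5.84160304e+01,  2.93756837e+01,  7.01569989e+00,
        1.01481011e-02, -5.17498586e-05]), 'tcp_pos': array([ 217.15202619, -638.63225587,  225.71846715]), 'eef_rot': array([-1.63123440e-01,  9.86605374e-01,  7.36823859e-04, -1.92074109e-04]), 'contact_force': array([ 0.55889863,  0.4599164 , -0.35927404]), 'moment': array([0.04438179, 0.01233773, 0.00265611]), 'width': 87.49928843702227}
```

View pics/scene0.png

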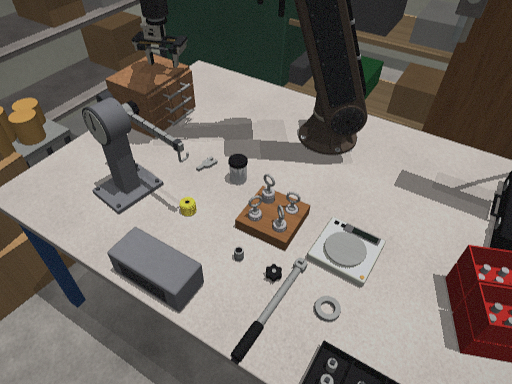

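View pics/top0.png

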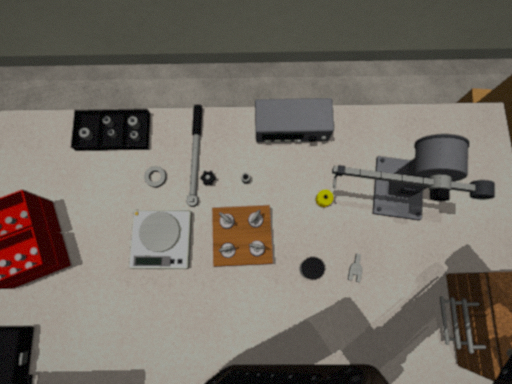

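The top view shows the block at (242,236), pan at (160,231), canister at (312,268), bumper at (325,198) and hook end near (336,175). In the scene view the hook is near (182,155). I'll zoom in on these.

```bash
python3 - <<'E'
import cv2,numpy as np
t=cv2.imread("pics/top0.png");s=cv2.imread("pics/scene0.png")
a=cv2.resize(t[195:275,200:280],None,fx=5,fy=5,interpolation=cv2.INTER_CUBIC)
b=cv2.resize(s[165:245,230:310],None,fx=5,fy=5,interpolation=cv2.INTER_CUBIC)
cv2.imwrite("pics/z1.png",np.hstack([a,b]))
a=cv2.resize(t[150:230,300:380],None,fx=5,fy=5,interpolation=cv2.INTER_CUBIC)
b=cv2.resize(s[100:180,120:200],None,fx=5,fy=5,interpolation=cv2.INTER_CUBIC)
cv2.imwrite("pics/z2.png",np.hstack([a,b]))
E
```

```text
(no output)
```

View pics/z1.png

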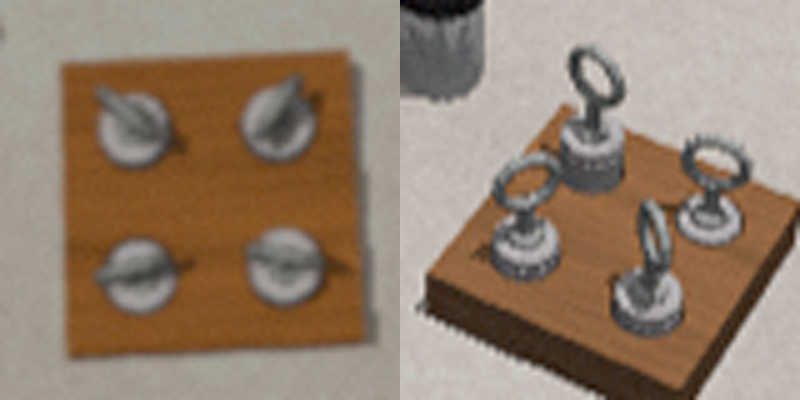

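View pics/z2.png

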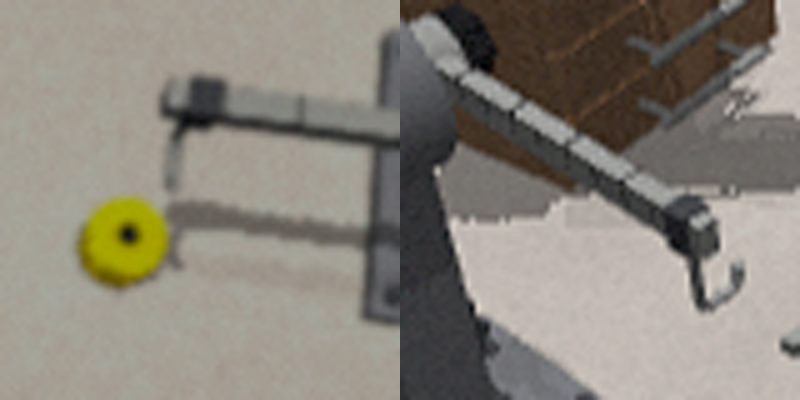

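```bash
cat > h.py <<'E'
import numpy as np,cv2
from plant import bot
C={n:bot.get_calibration(n) for n in("scene","top")}
def proj(n,p):
    c=C[n];V=np.array(c["view"]);q=V[:3,:3]@np.array(p,float)+V[:3,3]
    return np.array([c["cx"]+c["fx"]*q[0]/-q[2],c["cy"]+c["fy"]*-q[1]/-q[2]])
def ray(n,u):
    c=C[n];V=np.array(c["view"]);R=V[:3,:3]
    d=np.array([(u[0]-c["cx"])/c["fx"],-(u[1]-c["cy"])/c["fy"],-1.])
    return -R.T@V[:3,3],R.T@d/np.linalg.norm(d)
def onz(n,u,z):
    o,d=ray(n,u);return o+d*(z-o[2])/d[2]
def tri(us,ut):
    o1,d1=ray("scene",us);o2,d2=ray("top",ut)
    A=np.stack([d1,-d2],1);s=np.linalg.lstsq(A,o2-o1,rcond=None)[0]
    a=o1+s[0]*d1;b=o2+s[1]*d2
    return (a+b)/2,np.linalg.norm(a-b)
E
python3 - <<'E'
from h import *
t=cv2.imread("pics/top0.png");s=cv2.imread("pics/scene0.png")
print({k:v for k,v in C["top"].items() if k not in("view",)}.keys())
for n,im,z in(("top",t,42),("scene",s,42)):
    hsv=cv2.cvtColor(im,cv2.COLOR_BGR2HSV)
    m=((hsv[...,0]<18)&(hsv[...,1]>120)&(hsv[...,2]>60)).astype(np.uint8)
    # nearby block only
    N,L,st,ce=cv2.connectedComponentsWithStats(m)
    for i in range(1,N):
        if st[i,4]>300: print(n,st[i],ce[i])
    # yellow, pan
    y=((abs(hsv[...,0].astype(int)-27)<6)&(hsv[...,1]>150)).astype(np.uint8)
    N,L,st,ce=cv2.connectedComponentsWithStats(y)
    for i in range(1,N):
        if st[i,4]>60: print(n,"yel",st[i],ce[i],onz(n,ce[i],42 if n=="top" else 25))
a=cv2.resize(t[235:260,240:275],None,fx=16,fy=16,interpolation=cv2.INTER_CUBIC)
b=cv2.resize(s[168:208,256:281],None,fx=12,fy=12,interpolation=cv2.INTER_CUBIC)
cv2.imwrite("pics/z3a.png",a);cv2.imwrite("pics/z3b.png",b)
a=cv2.resize(t[200:275,120:200],None,fx=6,fy=6,interpolation=cv2.INTER_CUBIC)
cv2.imwrite("pics/z4.png",a)
a=cv2.resize(t[160:195,325:350],None,fx=14,fy=14,interpolation=cv2.INTER_CUBIC)
b=cv2.resize(s[140:170,165:195],None,fx=14,fy=14,interpolation=cv2.INTER_CUBIC)
h=max(a.shape[0],b.shape[0])
cv2.imwrite("pics/z5.png",np.hstack([np.pad(q,((0,h-q.shape[0]),(0,0),(0,0))) for q in(a,b)]))
E
```

```text
dict_keys(['fx', 'fy', 'cx', 'cy'])
top [   0  190   43   91 1938] [ 17.64912281 238.46852425]
top [ 213  206   60   60 2551] [241.81497452 236.03449628]
top [480 273  20 106 641] [489.85959438 327.26833073]
top [ 488  272   24   93 1444] [502.26731302 308.45844875]
top yel [316 190  18  17 229] [324.16593886 197.97379913] [ 618.03576816 -220.31376366   42.        ]
scene [ 236  191   74   55 1459] [275.4969157 218.0726525]
scene [ 451  245   61  117 2948] [490.78934871 302.70217096]
scene yel [180 197  16  19 235] [187.51489362 206.45106383] [ 628.84847785 -216.73052801   25.        ]
```

View pics/z3a.png

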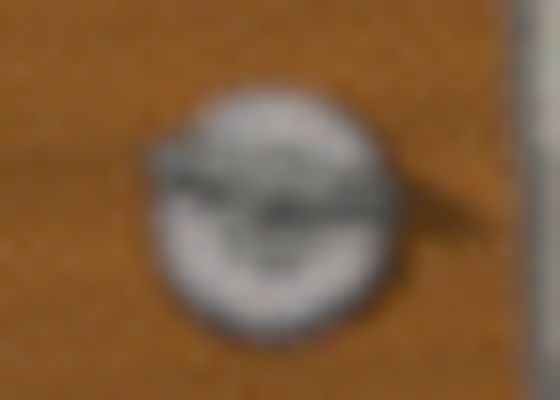

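View pics/z3b.png

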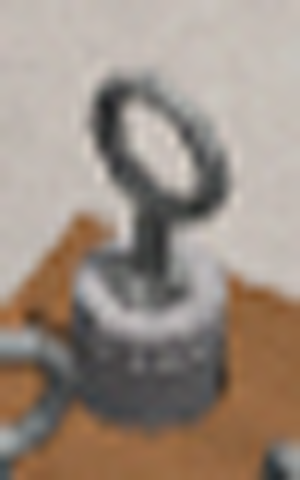

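View pics/z4.png

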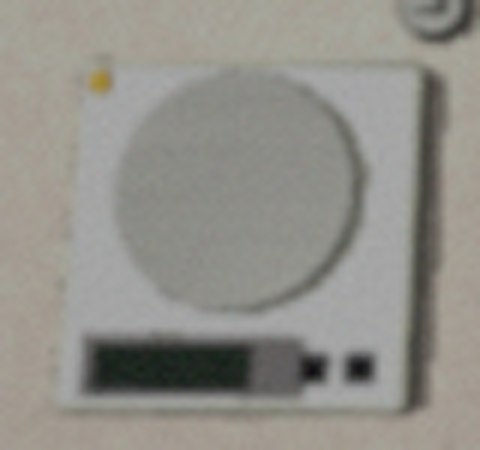

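View pics/z5.png

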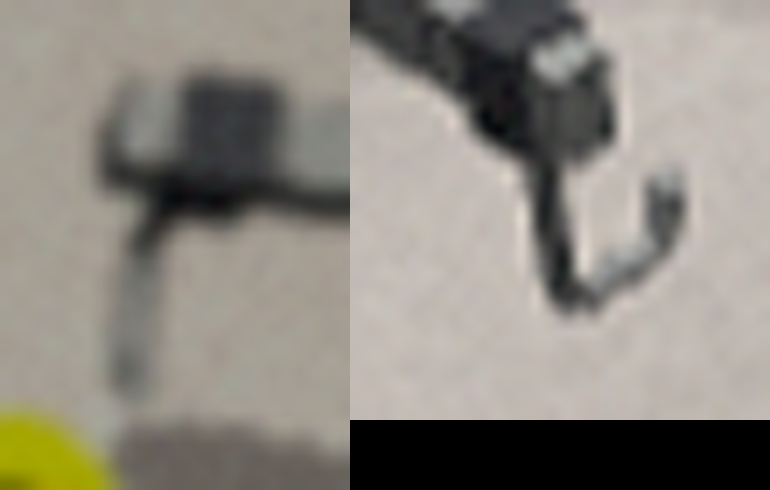

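```bash
python3 - <<'E'
from h import *
t=cv2.imread("pics/top0.png");s=cv2.imread("pics/scene0.png")
pk=lambda X,Y,k,ox,oy:np.array([(X+.5)/k-.5+ox,(Y+.5)/k-.5+oy])
print("eye",tri(pk(160,142,12,256,168),pk(280,188,16,240,235)))
print("cyltop z76",onz("top",pk(275,215,16,240,235),76),onz("scene",pk(152,300,12,256,168),76), tri(pk(152,300,12,256,168),pk(275,215,16,240,235)))
print("tip",tri(pk(318,172,14,165,140),pk(130,385,14,325,160)))
print("tip mid-high z241",onz("top",pk(130,385,14,325,160),241))
print("shank", onz("top",pk(143,235,14,325,160),225))
# ring ends at eye height
a=onz("top",pk(165,165,16,240,235),125);b=onz("top",pk(395,203,16,240,235),125);print("ring ends",a,b,np.linalg.norm(a-b),np.degrees(np.arctan2((a-b)[1],(a-b)[0])))
# block
hsv=cv2.cvtColor(t,cv2.COLOR_BGR2HSV)
m=((hsv[...,0]<18)&(hsv[...,1]>120)&(hsv[...,2]>60)).astype(np.uint8);m[:,:205]=0;m[:,290:]=0
c=max(cv2.findContours(m,0,2)[0],key=cv2.contourArea);r=cv2.boxPoints(cv2.minAreaRect(c))
P=np.array([onz("top",q,42) for q in r]);print("block",P.mean(0),P.round(1).tolist(),np.linalg.norm(P-np.roll(P,1,0),axis=1))
# pan: grey darker inside white housing
g=cv2.cvtColor(t,cv2.COLOR_BGR2GRAY)[200:275,120:200];gg=cv2.GaussianBlur(g,(3,3),0)
print([int(gg[30,x]) for x in range(10,75,3)])
E
```

```text
eye (array([467.72493765, -11.17469667, 122.86397353]), np.float64(2.717462462725474))
cyltop z76 [467.45139033 -11.55944274  76.        ] [477.0883492   -4.13034111  76.        ] (array([467.78058   , -10.41465778,  64.83950395]), np.float64(2.585960358261292))
tip (array([ 603.6989259 , -208.59908376,  239.25671897]), np.float64(0.17307776935764804))
tip mid-high z241 [ 603.22598341 -208.13642508  241.        ]
shank [ 635.57587963 -215.92877238  225.        ]
ring ends [472.38670733   7.24969445 125.        ] [465.2431111  -32.03483703 125.        ] 39.92875381397847 79.69380646940024
block [509.58487523  32.77459229  42.        ] [[594.2, 125.5, 42.0], [598.4, -54.4, 42.0], [424.7, -56.8, 42.0], [420.9, 116.8, 42.0]] [173.52705229 179.97088733 173.70229679 173.5981356 ]
[157, 163, 164, 149, 140, 140, 139, 138, 139, 139, 140, 141, 141, 141, 141, 142, 122, 141, 166, 161, 85, 123]
```

```bash
python3 - <<'E'
from h import *
t=cv2.imread("pics/top0.png");s=cv2.imread("pics/scene0.png")
pk=lambda X,Y,k,ox,oy:np.array([(X+.5)/k-.5+ox,(Y+.5)/k-.5+oy])
up=lambda im,b,k:cv2.GaussianBlur(cv2.resize(cv2.cvtColor(im,cv2.COLOR_BGR2GRAY)[b[1]:b[3],b[0]:b[2]],None,fx=k,fy=k,interpolation=cv2.INTER_CUBIC),(0,0),4)
def pan(im,n,b,lo,hi):
    g=up(im,b,6);m=((g>lo)&(g<hi)).astype(np.uint8);m=cv2.morphologyEx(m,cv2.MORPH_OPEN,np.ones((25,25)))
    c=max(cv2.findContours(m,0,2)[0],key=cv2.contourArea);e=cv2.fitEllipse(cv2.convexHull(c));u=pk(*e[0],6,b[0],b[1])
    print(n,"pan",u,np.array(e[1])/6,onz(n,u,50));return u
ut=pan(t,"top",(120,205,195,255),125,152)
b=(310,210,385,285)
us=pan(s,"scene",b,125,157)
print("tri pan",tri(us,ut))
cv2.imwrite("pics/z6.png",cv2.resize(s[b[1]:b[3],b[0]:b[2]],None,fx=6,fy=6))
# canister lid top (dark)
g=cv2.cvtColor(t,cv2.COLOR_BGR2GRAY);m=np.zeros_like(g);m[250:285,295:330]=(g[250:285,295:330]<60)
c=max(cv2.findContours(m,0,2)[0],key=cv2.contourArea);(q,r)=cv2.minEnclosingCircle(c);print("can",q,r,onz("top",q,96))
# bar direction: upper edge of bar in top image, columns 350..372
ed=[]
for x in range(348,376):
    if 371<x: continue
    col=cv2.GaussianBlur(g,(1,3),0)[160:185,x].astype(int);d=np.diff(col);ed.append((x,160+np.argmin(d)+.5,col.tolist() if x in(350,365) else 0))
print([(e[0],e[1]) for e in ed][::3],[e[2] for e in ed if e[2]])
E
```

```text
top pan [158.41561635 231.13273621] [37.88783773 43.01920064] [524.16169972 279.56539996  50.        ]
scene pan [352.26393127 246.88274638] [19.40033595 24.75676473] [514.23526004 298.54632169  50.        ]
tri pan (array([520.5687648 , 289.331835  ,  51.19347579]), np.float64(20.873669057138986))
can (312.4347839355469, 268.0) 11.608469009399414 [ 407.94408491 -165.49541192   96.        ]
[(348, np.float64(172.5)), (351, np.float64(172.5)), (354, np.float64(173.5)), (357, np.float64(173.5)), (360, np.float64(168.5)), (363, np.float64(174.5)), (366, np.float64(174.5)), (369, np.float64(175.5))] [[158, 157, 157, 158, 158, 157, 152, 143, 136, 133, 133, 133, 120, 89, 64, 79, 120, 150, 158, 159, 159, 158, 157, 157, 158], [162, 160, 159, 161, 161, 160, 160, 160, 157, 148, 139, 133, 132, 131, 121, 92, 67, 82, 123, 151, 161, 162, 161, 160, 158]]
```

View pics/z6.png

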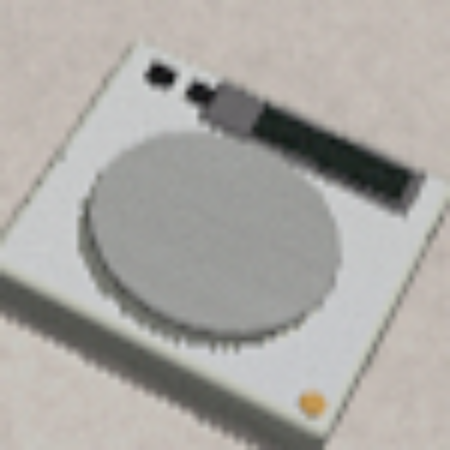

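```bash
python3 - <<'E'
from h import *
t=cv2.imread("pics/top0.png")
pk=lambda X,Y,k,ox,oy:np.array([(X+.5)/k-.5+ox,(Y+.5)/k-.5+oy])
ut=pk(237,190,6,120,200);us=pk(215,231.5,6,310,210)
print("pan",onz("top",ut,50),onz("scene",us,50),tri(us,ut))
g=cv2.GaussianBlur(cv2.cvtColor(t,cv2.COLOR_BGR2GRAY),(1,3),0).astype(int)
xs,ys=[],[]
for x in [350,351,352,353,354,355,356,357,362,363,364,365,366,367,368,369,370]:
    col=g[166:182,x];i=np.argmin(col);a,b,c=col[i-1:i+2];xs.append(x);ys.append(166+i+.5*(a-c)/(a-2*b+c))
P=[onz("top",(x,y),280)[:2] for x,y in zip(xs,ys)]
vx,vy,x0,y0=cv2.fitLine(np.array(P,np.float32),cv2.DIST_HUBER,0,.01,.01).ravel();print("bar dir",vx,vy,np.degrees(np.arctan2(-vx/vy,1)), (x0,y0))
# check projections of seat
tip=np.array([603.5,-208.3,0]);
import itertools
for yaw in(-6.5,):
    ex=np.array([np.cos(np.radians(yaw)),np.sin(np.radians(yaw)),0]);seat=tip+16*ex+[0,0,228];print(seat)
    # bar centre over seat+? 
    for d in (0,14): print(d, seat+d*ex)
# bar centre (top face edges) near hook: columns 340
s=ut*0
print(bot.solve_ik([467.7,-11,106],[0,1,0,0]))
E
```

```text
pan [523.7779217  277.56622996  50.        ] [529.1554988  283.59929306  50.        ] (array([524.13550644, 281.18682184,  42.54189371]), np.float64(3.4670122806760504))
bar dir 0.1619455 0.9867997 -9.319838 (np.float32(619.60596), np.float32(-275.50513))
[ 619.39714969 -210.11125142  228.        ]
0 [ 619.39714969 -210.11125142  228.        ]
14 [ 633.30715567 -211.69609641  228.        ]
[ 0.39891554  0.13772213 -0.59663375  0.         -0.83644044 -1.96971187]
```

```bash
cat >> h.py <<'E'
from scipy.spatial.transform import Rotation as R
def ori(yaw,tilt,flip=0):
    "tool z pointing along yaw (deg), tilt deg below horizontal; y horizontal"
    y,t=np.radians(yaw),np.radians(tilt)
    z=np.array([np.cos(t)*np.cos(y),np.cos(t)*np.sin(y),-np.sin(t)])
    ya=np.array([-np.sin(y),np.cos(y),0])*(-1 if flip else 1)
    x=np.cross(ya,z);return R.from_matrix(np.stack([x,ya,z],1)).as_quat()
def down(jawyaw):
    y=np.radians(jawyaw);ya=np.array([np.cos(y),np.sin(y),0]);z=np.array([0,0,-1.]);x=np.cross(ya,z)
    return R.from_matrix(np.stack([x,ya,z],1)).as_quat()
def tcp(g,q,off=19): # TCP from grasp point
    return np.array(g,float)+off*R.from_quat(q).as_matrix()[:,2]
E
python3 - <<'E'
from h import *
f=lambda j:None if j is None else np.round(j,2)
for jy in(-10.3,169.7):
    print("pick",jy,f(bot.solve_ik([467.7,-11,88],down(jy))))
    for y in(-10,0,10,20,30,40,50): print(" place jaw",y,f(bot.solve_ik([523.8,278,124],down(y+(180 if jy>0 else 0)))))
for tilt in(15,20,25,30,35,45):
  for fl in(0,1):
    print("hook",tilt,fl,[f(bot.solve_ik(tcp([619.3,-210.7,z],ori(-8.5,tilt,fl))+np.array([dx,0,0]),ori(-8.5,tilt,fl))) for z,dx in((150,0),(110,0),(150,-80))])
    for y in(0,20,28,40): print("  pan",y,[f(bot.solve_ik(tcp([523.8-b*np.cos(np.radians(y)),278-b*np.sin(np.radians(y)),80],ori(y,tilt,fl)),ori(y,tilt,fl))) for b in(0,90)])
E
```

```text
pick -10.3 [ 0.4   0.16 -0.62  0.   -0.79  2.56]
 place jaw -10 [ 0.82  0.31 -0.31  0.   -0.95  2.15]
 place jaw 0 [ 0.82  0.31 -0.31  0.   -0.95  2.32]
 place jaw 10 [ 0.82  0.31 -0.31  0.   -0.95  2.5 ]
 place jaw 20 [ 0.82  0.31 -0.31  0.   -0.95  2.67]
 place jaw 30 [ 0.82  0.31 -0.31  0.   -0.95  2.85]
 place jaw 40 [ 0.82  0.31 -0.31  0.   -0.95  3.02]
 place jaw 50 None
pick 169.7 [ 0.4   0.16 -0.62  0.   -0.79 -0.58]
 place jaw -10 [ 0.82  0.31 -0.31  0.   -0.95 -0.99]
 place jaw 0 [ 0.82  0.31 -0.31  0.   -0.95 -0.82]
 place jaw 10 [ 0.82  0.31 -0.31  0.   -0.95 -0.64]
 place jaw 20 [ 0.82  0.31 -0.31  0.   -0.95 -0.47]
 place jaw 30 [ 0.82  0.31 -0.31  0.   -0.95 -0.29]
 place jaw 40 [ 0.82  0.31 -0.31  0.   -0.95 -0.12]
 place jaw 50 [ 0.82  0.31 -0.31  0.   -0.95  0.06]
hook 15 0 [array([-0.92,  0.49, -0.75, -2.27, -1.09,  1.32]), array([-0.94,  0.63, -0.77, -2.31, -1.2 ,  1.45]), array([-1.09,  0.48, -0.85, -2.13, -1.17,  1.36])]
  pan 0 [None, None]
  pan 20 [None, None]
  pan 28 [None, None]
  pan 40 [array([-0.24,  0.79, -0.86, -2.22, -1.36,  1.64]), array([-0.48,  0.
[... 3489 characters left out ...]
58, -2.24]), array([-0.13,  0.26, -0.8 , -1.9 , -0.69, -2.17])]
hook 45 0 [None, None, None]
  pan 0 [None, None]
  pan 20 [array([ 0.17,  0.24, -0.69, -2.39, -0.18,  0.95]), array([ 0.08,  0.13, -0.89, -2.41, -0.28,  1.05])]
  pan 28 [None, array([ 0.44,  0.1 , -0.69, -1.64, -0.04,  0.1 ])]
  pan 40 [array([ 0.49,  0.22, -0.53, -1.29, -0.15, -0.13]), array([ 0.31,  0.12, -0.67, -1.43, -0.27,  0.14])]
hook 45 1 [None, None, None]
  pan 0 [None, None]
  pan 20 [array([ 0.17,  0.24, -0.69, -2.39, -0.18, -2.19]), array([ 0.08,  0.13, -0.89, -2.41, -0.28, -2.09])]
  pan 28 [None, None]
  pan 40 [array([ 0.49,  0.22, -0.53, -1.29, -0.15,  3.01]), array([ 0.31,  0.12, -0.67, -1.43, -0.27, -3.  ])]
```

```bash
python3 - <<'E'
from h import *
q=down(169.7)
s0=bot.read_state()
bot.line_to([230,-400,380],velocity=300)
bot.move_ptp([467.7,-11,260],q)
bot.move_gripper(44)
bot.line_to([467.7,-11,165],velocity=200)
s=bot.read_state();print(s["t"],s["tcp_pos"],s["contact_force"],s["width"],s["joint_pos"].round(2))
for n in("scene","top"):
    cv2.imwrite(f"pics/{n}1.png",cv2.cvtColor(bot.camera(n),cv2.COLOR_RGB2BGR))
t=cv2.imread("pics/top1.png");s=cv2.imread("pics/scene1.png")
a=cv2.resize(t[195:275,200:280],None,fx=5,fy=5,interpolation=cv2.INTER_CUBIC)
b=cv2.resize(s[145:225,230:310],None,fx=5,fy=5,interpolation=cv2.INTER_CUBIC)
cv2.imwrite("pics/z7.png",np.hstack([a,b]))
E
```

```text
4.45 [468.36081573 -10.9587538  165.79229367] [0.60128777 0.92035986 1.18704166] 43.98333053101026 [ 0.4   0.07 -0.52  0.   -0.99 -0.58]
```

View pics/z7.png

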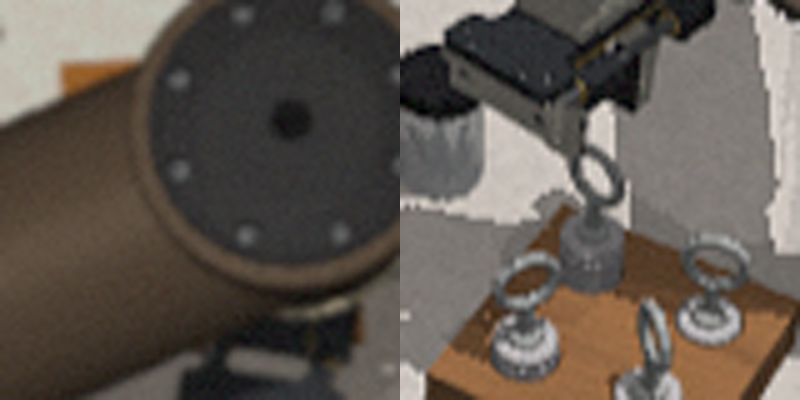

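The fingers are above the tall weight's ring (scene zoom 597,175), with one finger on the near side. I'll descend while watching the force, then grip the stem.

```bash
python3 - <<'E'
from h import *
f0=bot.read_state()["contact_force"]
for z in(140,120,104,95,89):
    bot.line_to([467.7,-11,z],velocity=120)
    d=bot.read_state()["contact_force"]-f0;print(z,d.round(1))
    if np.linalg.norm(d)>6: break
else:
    bot.move_gripper(0,force=45);s=bot.read_state();print("w",s["width"],(s["contact_force"]-f0).round(1),s["tcp_pos"],s["t"])
    cv2.imwrite("pics/scene2.png",cv2.resize(cv2.cvtColor(bot.camera("scene"),cv2.COLOR_RGB2BGR)[125:245,210:330],None,fx=5,fy=5,interpolation=cv2.INTER_CUBIC))
E
```

```text
140 [ 0.2  0.4 -1. ]
120 [-0.6  0.4 -0.2]
104 [-0.9 -0.2 -0.8]
95 [ 0.7  1.1 -0.9]
89 [-0.1  0.5 -0. ]
w 8.884545757647 [ 2.1  0.1 -1.1] [468.17464137 -10.91403345  89.16641384] 6.6833
```

View pics/scene2.png

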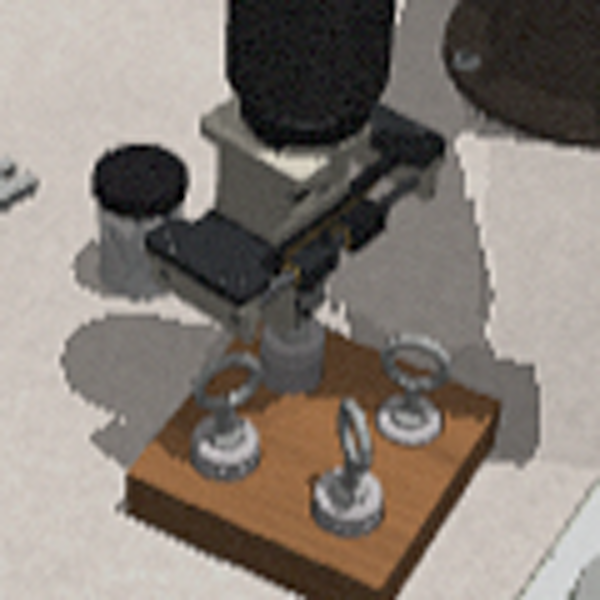

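```bash
python3 - <<'E'
from h import *
f0=bot.read_state()["contact_force"]
bot.line_to([467.7,-11,110],velocity=60)
bot.line_to([467.7,-11,240],velocity=150)
bot.pause(.2);s=bot.read_state();print("w",s["width"],(s["contact_force"]-f0).round(1),s["moment"].round(2),s["t"])
cv2.imwrite("pics/scene3.png",cv2.resize(cv2.cvtColor(bot.camera("scene"),cv2.COLOR_RGB2BGR)[85:245,210:330],None,fx=4,fy=4,interpolation=cv2.INTER_CUBIC))
E
```

```text
w 8.518833003527616 [-2.4 -0.2 -6.1] [ 0.    0.05 -0.05] 8.45
```

View pics/scene3.png

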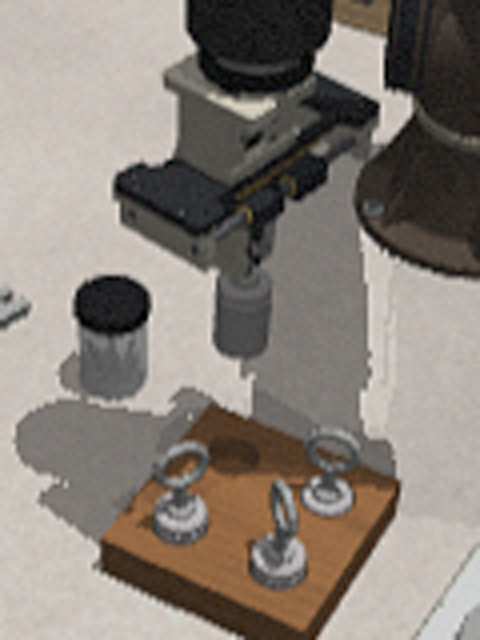

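The tall weight is held upright and its well is empty (shadowed hole at 235,455). Next I'll put it on the pan, with the bore turned to 40°.

```bash
python3 - <<'E'
from h import *
q=down(220);X,Y=524.2,278.8
bot.move_ptp([X,Y,240],q)
bot.line_to([X,Y,140],velocity=120);bot.pause(.2)
f0=bot.read_state()["contact_force"]
for z in np.arange(136,117,-1.5):
    bot.line_to([X,Y,z],velocity=30)
    s=bot.read_state();d=(s["contact_force"]-f0)[2]
    print(round(z,1),s["tcp_pos"][2].round(1),d.round(1))
    if d>5: break
for n in("scene","top"):
    cv2.imwrite(f"pics/{n}4.png",cv2.cvtColor(bot.camera(n),cv2.COLOR_RGB2BGR))
s=cv2.imread("pics/scene4.png")
cv2.imwrite("pics/z8.png",cv2.resize(s[165:295,300:400],None,fx=4,fy=4,interpolation=cv2.INTER_CUBIC))
print(bot.read_state()["t"])
E
```

```text
136.0 135.7 -0.5
134.5 134.3 -0.2
133.0 132.9 -0.8
131.5 131.4 -0.5
130.0 129.9 -0.1
128.5 128.4 0.1
127.0 126.9 -0.9
125.5 125.4 -0.3
124.0 125.1 10.1
13.2
```

View pics/z8.png

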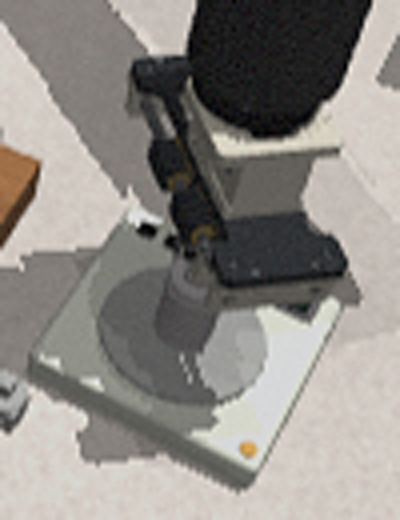

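Contact came at TCP 125 mm, which confirms the pan at about 50 mm. The foot at (187,335) is close to the pan centre at (183,335). I'll release it.

```bash
python3 - <<'E'
from h import *
q=down(220);X,Y=524.2,278.8
bot.line_to([X,Y,125.2],velocity=20)
bot.move_gripper(44)
bot.line_to([X,Y,240],velocity=120)
o=ori(40,25);b=80;g=np.array([X-b*np.cos(np.radians(40)),Y-b*np.sin(np.radians(40)),190])
print(bot.solve_ik(tcp(g,o),o))
# lift clear & reorient
bot.line_to([X-40,Y-40,290],velocity=250)
bot.pause(.3)
for n in("scene","top"):
    cv2.imwrite(f"pics/{n}5.png",cv2.cvtColor(bot.camera(n),cv2.COLOR_RGB2BGR))
s=cv2.imread("pics/scene5.png");t=cv2.imread("pics/top5.png")
cv2.imwrite("pics/z9.png",np.hstack([cv2.resize(s[165:285,310:390],None,fx=5,fy=5,interpolation=cv2.INTER_CUBIC),cv2.resize(t[165:285,115:195],None,fx=5,fy=5,interpolation=cv2.INTER_CUBIC)]))
print(bot.read_state()["t"])
E
```

```text
[-0.10375549  0.01840645 -0.7575769  -1.78217886 -0.72905279  0.69197384]
16.2
```

View pics/z9.png

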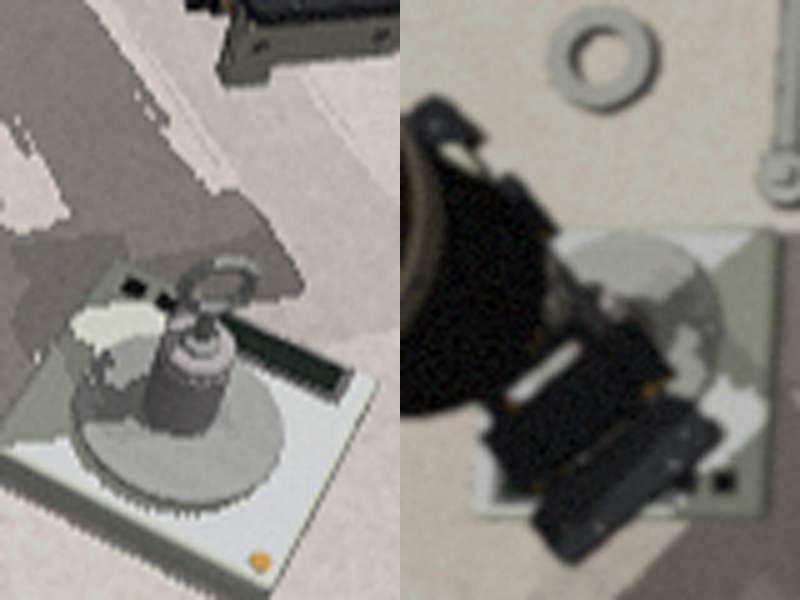

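The weight stands upright on the middle of the pan (foot about 185,415; pan centre about 180,420), with the ring turned as planned. Next I'll reorient the tool up high for the side grasp.

```bash
python3 - <<'E'
from h import *
X,Y=524.2,278.8
o=ori(40,25);b=80;c,s_=np.cos(np.radians(40)),np.sin(np.radians(40))
g=np.array([X-b*c,Y-b*s_,150])
P=[tcp([380,120,400],o),tcp([X-130*c,Y-130*s_,260],o),tcp(g,o),tcp([X,Y,84],o)]
for p in P: 
    j=bot.solve_ik(p,o);print(p.round(0),None if j is None else j.round(2))
bot.line_to([400,150,400],velocity=300)
bot.move_gripper(86)
bot.move_ptp(P[1],o)
print(bot.read_state()["t"],bot.read_state()["tcp_pos"])
for n in("scene","top"):
    cv2.imwrite(f"pics/{n}6.png",cv2.cvtColor(bot.camera(n),cv2.COLOR_RGB2BGR))
s=cv2.imread("pics/scene6.png");t=cv2.imread("pics/top6.png")
cv2.imwrite("pics/z10.png",np.hstack([cv2.resize(s[105:285,290:390],None,fx=3,fy=3,interpolation=cv2.INTER_CUBIC),cv2.resize(t[125:305,115:265],None,fx=3,fy=3,interpolation=cv2.INTER_CUBIC)]))
E
```

```text
[393. 131. 392.] None
[438. 206. 252.] [ 0.09 -0.29 -0.71 -1.42 -0.56  0.11]
[476. 238. 142.] [-0.21  0.18 -0.82 -1.9  -0.86  0.98]
[537. 290.  76.] [-0.15  0.51 -0.8  -2.18 -0.97  1.33]
19.0583 [438.11634973 206.53770624 252.60386031]
```

View pics/z10.png

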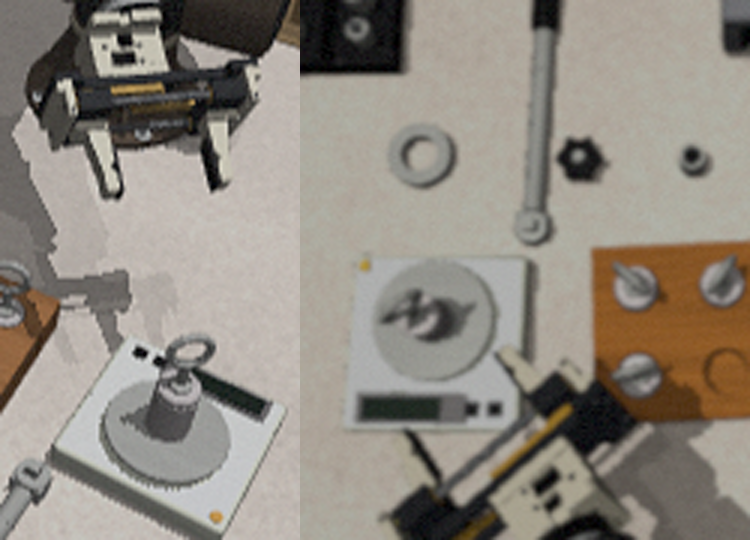

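```bash
python3 - <<'E'
from h import *
t=cv2.imread("pics/top6.png")
cv2.imwrite("pics/z11.png",cv2.resize(t[210:250,135:185],None,fx=14,fy=14,interpolation=cv2.INTER_CUBIC))
E
```

```text
(no output)
```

View pics/z11.png

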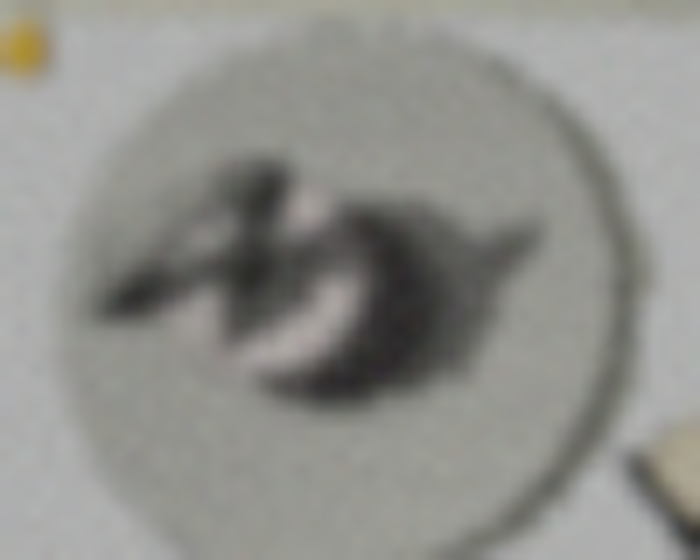

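```bash
python3 - <<'E'
from h import *
pk=lambda X,Y:np.array([(X+.5)/14-.5+135,(Y+.5)/14-.5+210])
print("pan",onz("top",pk(345,300),50),"cyl",onz("top",pk(268,288),112))
a,b=onz("top",pk(115,302),161),onz("top",pk(275,165),161);print("ring",(a+b)/2,np.linalg.norm(a-b),np.degrees(np.arctan2(*(a-b)[[1,0]]))-90)
# predicted
for p in([524.2,278.8,112],[524.2,278.8,161]): u=proj("top",p);print((u-[135,210]+.5)*14)
E
```

```text
pan [524.62451541 277.31984203  50.        ] cyl [519.25026678 276.56727586 112.        ]
ring [523.50097573 277.3635775  161.        ] 39.057420765300016 41.40648385526379
[258.50363724 264.07949454]
[188.40941224 230.2858043 ]
```

The weight measures (523,277) with bore yaw about 41°, against a commanded 40°, which agrees. Now the side grasp.

```bash
python3 - <<'E'
from h import *
X,Y=523.5,278
o=ori(40,25);b=80;c,s_=np.cos(np.radians(40)),np.sin(np.radians(40))
f0=bot.read_state()["contact_force"]
bot.line_to(tcp([X-b*c,Y-b*s_,140],o),velocity=200)
print((bot.read_state()["contact_force"]-f0).round(1))
bot.line_to(tcp([X-35*c,Y-35*s_,100],o),velocity=120)
print((bot.read_state()["contact_force"]-f0).round(1))
bot.line_to(tcp([X,Y,84],o),velocity=60)
s=bot.read_state();print((s["contact_force"]-f0).round(1),s["t"])
cv2.imwrite("pics/z12.png",cv2.resize(cv2.cvtColor(bot.camera("scene"),cv2.COLOR_RGB2BGR)[165:285,290:410],None,fx=5,fy=5,interpolation=cv2.INTER_CUBIC))
E
```

```text
[ 0.2 -2.1  0.8]
[-0.  -0.8 -0.6]
[-0.3 -1.4  0.1] 21.5917
```

View pics/z12.png

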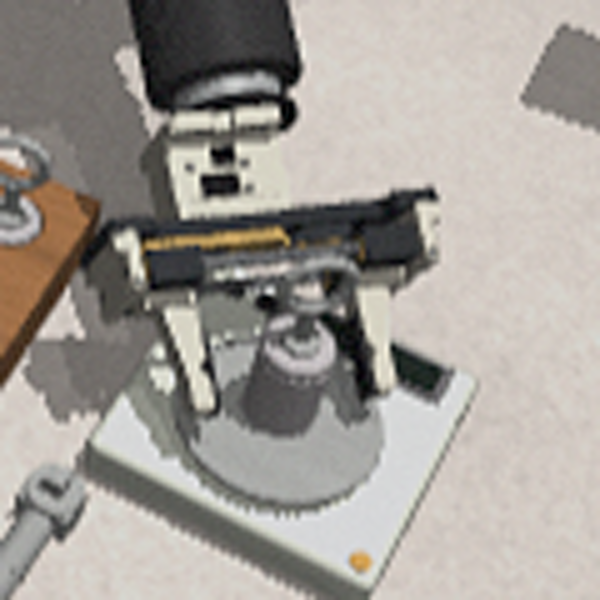

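```bash
python3 - <<'E'
from h import *
X,Y=523.5,278
o=ori(40,25);o2=ori(-8.5,25)
ex=np.array([np.cos(np.radians(-8.5)),np.sin(np.radians(-8.5)),0])
seat=np.array([619.3,-210.7,228.5])
f=lambda j:None if j is None else j.round(2)
for z in(120,160,190,220): print(z,f(bot.solve_ik(tcp([X,Y,z],o),o)))
for b in(130,110,90,60,0):
  for z in(190,155): print(b,z,f(bot.solve_ik(tcp([*(seat-b*ex)[:2],z],o2),o2)))
f0=bot.read_state()["contact_force"]
bot.move_gripper(30,force=55)
s=bot.read_state();print("w",s["width"],(s["contact_force"]-f0).round(1),s["moment"].round(2))
E
```

```text
120 [-0.11  0.36 -0.76 -2.1  -0.86  1.15]
160 [-0.04  0.22 -0.7  -2.   -0.73  0.92]
190 [ 0.02  0.12 -0.66 -1.9  -0.64  0.73]
220 [ 0.1   0.04 -0.61 -1.79 -0.55  0.53]
130 190 [-0.92  0.03 -0.75 -1.82 -0.71  0.71]
130 155 [-1.01  0.17 -0.81 -1.93 -0.82  0.95]
110 190 [-0.88  0.06 -0.73 -1.85 -0.68  0.72]
110 155 [-0.97  0.19 -0.78 -1.96 -0.8   0.96]
90 190 [-0.85  0.08 -0.7  -1.88 -0.66  0.73]
90 155 [-0.93  0.21 -0.76 -1.99 -0.78  0.96]
60 190 [-0.81  0.12 -0.66 -1.92 -0.63  0.74]
60 155 [-0.88  0.24 -0.72 -2.03 -0.74  0.96]
0 190 [-0.73  0.19 -0.57 -1.98 -0.57  0.75]
0 155 [-0.79  0.29 -0.62 -2.1  -0.68  0.95]
w 41.04122550131108 [-4.4  2.5  2.2] [-0.85  2.32  1.69]
```

```bash
python3 - <<'E'
from h import *
X,Y=523.5,278
o=ori(40,25);o2=ori(-8.5,25)
ex=np.array([np.cos(np.radians(-8.5)),np.sin(np.radians(-8.5)),0])
seat=np.array([619.3,-210.7,228.5])
bot.line_to(tcp([X,Y,100],o),velocity=50)
s=bot.read_state();print("w",s["width"],s["contact_force"].round(1))
bot.line_to(tcp([X,Y,190],o),velocity=150)
bot.move_ptp(tcp([*(seat-110*ex)[:2],190],o2),o2)
bot.pause(.2)
s=bot.read_state();print("w",s["width"],s["contact_force"].round(1),s["tcp_pos"],s["t"])
for n in("scene","top"):
    cv2.imwrite(f"pics/{n}7.png",cv2.cvtColor(bot.camera(n),cv2.COLOR_RGB2BGR))
a=cv2.imread("pics/scene7.png");t=cv2.imread("pics/top7.png")
cv2.imwrite("pics/z13.png",np.hstack([cv2.resize(a[85:245,120:240],None,fx=3.2,fy=3.2,interpolation=cv2.INTER_CUBIC),cv2.resize(t[145:305,260:380],None,fx=3.2,fy=3.2,interpolation=cv2.INTER_CUBIC)]))
E
```

```text
w 40.92578168251024 [-0.1 -0.6 -7.7]
w 41.07469230131597 [ 0.3 -0.6 -8.6] [ 527.80759475 -196.27576202  181.95118761] 25.575
```

View pics/z13.png

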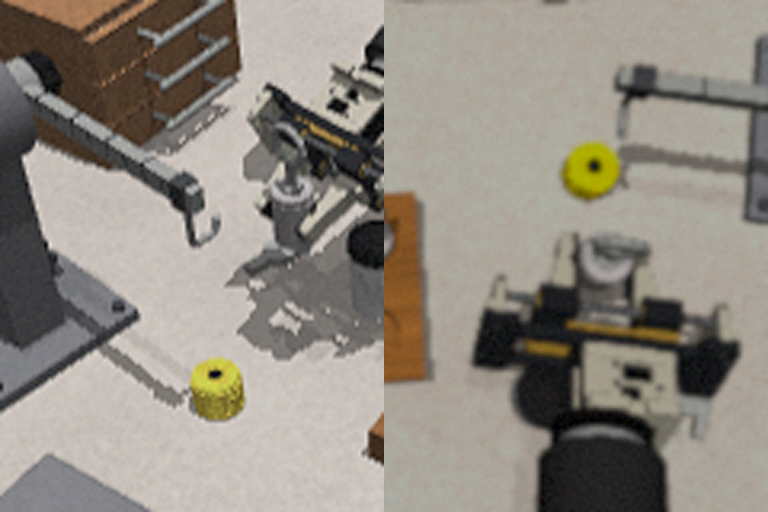

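Weight held upright, force −8.6 N. In the top view the hook tip is at (624,135) of the zoom and the ring at (615,240). I'll go to entry height 50 mm short of the seat and compare ring and hook in the same pictures.

```bash
python3 - <<'E'
from h import *
o2=ori(-8.5,25)
ex=np.array([np.cos(np.radians(-8.5)),np.sin(np.radians(-8.5)),0])
seat=np.array([619.3,-210.7,228.5])
bot.line_to(tcp([*(seat-110*ex)[:2],154.5],o2),velocity=100)
bot.line_to(tcp([*(seat-50*ex)[:2],154.5],o2),velocity=100)
bot.pause(.2)
s=bot.read_state();print("w",s["width"],s["contact_force"].round(1),s["tcp_pos"],s["t"])
for n in("scene","top"):
    cv2.imwrite(f"pics/{n}8.png",cv2.cvtColor(bot.camera(n),cv2.COLOR_RGB2BGR))
a=cv2.imread("pics/scene8.png");t=cv2.imread("pics/top8.png")
cv2.imwrite("pics/z14.png",np.hstack([cv2.resize(a[130:190,160:210],None,fx=8,fy=8,interpolation=cv2.INTER_CUBIC),cv2.resize(t[160:220,310:360],None,fx=8,fy=8,interpolation=cv2.INTER_CUBIC)]))
E
```

```text
w 40.81320194348395 [-0.2 -0.3 -8.3] [ 586.42131601 -205.85208957  146.40771125] 27.1333
```

View pics/z14.png

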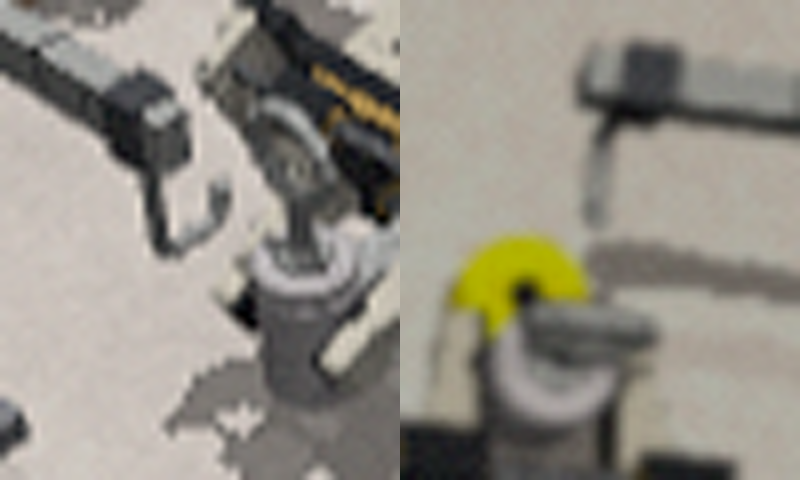

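```bash
python3 - <<'E'
from h import *
pk=lambda X,Y,ox,oy:np.array([(X+.5)/8-.5+ox,(Y+.5)/8-.5+oy])
S=lambda X,Y:pk(X,Y,160,130); T=lambda X,Y:pk(X-400,Y,310,160)
print("tip",tri(S(222,188),T(597,220)),onz("top",T(597,220),241))
print("eye",tri(S(293,160),T(588,325)),onz("top",T(588,328),231.5))
a,b=onz("top",T(525,320),231.5),onz("top",T(655,332),231.5);print("ringdir",np.degrees(np.arctan2(*(a-b)[[1,0]]))-90,np.linalg.norm(a-b),(a+b)/2)
ex=np.array([np.cos(np.radians(-8.5)),np.sin(np.radians(-8.5)),0]);print("exp eye",np.array([619.3,-210.7,231.5])-50*ex)
u=proj("top",[*(np.array([619.3,-210.7])-50*ex[:2]),231.5]);print("exp px",(u-[310,160]+.5)*8+[400,0])
u=proj("scene",[*(np.array([619.3,-210.7])-50*ex[:2]),231.5]);print("exp px scene",(u-[160,130]+.5)*8)
u=proj("scene",[603.5,-208.3,241.5]);print("exp tip scene",(u-[160,130]+.5)*8)
E
```

```text
tip (array([ 604.21057314, -209.68409211,  234.84478542]), np.float64(1.6293795573294454)) [ 603.14046626 -209.05395101  241.        ]
eye (array([ 571.19326954, -205.15002888,  227.67700333]), np.float64(3.8821860604869105)) [ 570.43560625 -206.01667796  231.5       ]
ringdir -6.4079483957407035 41.01987765788136 [ 571.06991132 -206.6794988   231.5       ]
exp eye [ 569.84920683 -203.30952944  231.5       ]
exp px [580.04730659 330.46515782]
exp px scene [293.62343473 150.73554716]
exp tip scene [222.56911652 173.76208384]
```

Compared in the same views, the eye is 7–10 mm below the tip top, as planned, and its lateral error is 2–3 mm. I'll correct y by +1.5 mm and insert with force monitoring.

```bash
python3 - <<'E'
from h import *
o2=ori(-8.5,25)
ex=np.array([np.cos(np.radians(-8.5)),np.sin(np.radians(-8.5)),0])
seat=np.array([618.8,-209.2,228.5])
f0=bot.read_state()["contact_force"]
ok=True
for b in(40,30,20,12,6,0):
    bot.line_to(tcp([*(seat-b*ex)[:2],154.5],o2),velocity=50)
    d=bot.read_state()["contact_force"]-f0;print(b,d.round(1))
    if np.linalg.norm(d)>4: ok=False;print("STOP");break
s=bot.read_state();print(s["t"],s["tcp_pos"],s["width"])
for n in("scene","top"):
    cv2.imwrite(f"pics/{n}9.png",cv2.cvtColor(bot.camera(n),cv2.COLOR_RGB2BGR))
a=cv2.imread("pics/scene9.png");t=cv2.imread("pics/top9.png")
cv2.imwrite("pics/z15.png",np.hstack([cv2.resize(a[130:190,160:210],None,fx=8,fy=8,interpolation=cv2.INTER_CUBIC),cv2.resize(t[160:220,310:360],None,fx=8,fy=8,interpolation=cv2.INTER_CUBIC)]))
E
```

```text
40 [-0.2 -1.   1. ]
30 [ 0.4 -1.3  0.1]
20 [ 0.3 -1.   0.8]
12 [ 0.5 -1.   0.4]
6 [ 0.4 -1.4  1.1]
0 [ 0.6 -1.6  0.8]
29.1167 [ 636.15642554 -211.82191699  146.56038539] 41.10124021105143
```

View pics/z15.png

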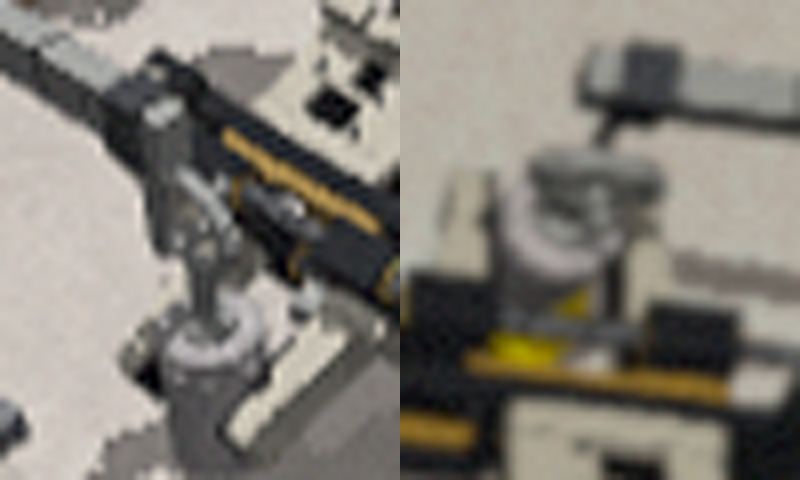

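The ring is threaded over the hook with no contact force. I'll lower it in steps, watching the load transfer.

```bash
python3 - <<'E'
from h import *
o2=ori(-8.5,25)
seat=np.array([618.8,-209.2])
f0=bot.read_state()["contact_force"]
for z in(148,142,138,136,134,131,128,125,122,120):
    bot.line_to(tcp([*seat,z],o2),velocity=40)
    fs=[];
    for _ in range(3): bot.pause(.03);fs.append(bot.read_state()["contact_force"])
    F=np.mean(fs,0);s=bot.read_state();print(z,s["tcp_pos"].round(1),F.round(1),round(s["width"],2))
    if F[2]>2 or np.linalg.norm((F-f0)[:2])>7: print("stop");break
print(s["t"])
cv2.imwrite("pics/scene10.png",cv2.cvtColor(bot.camera("scene"),cv2.COLOR_RGB2BGR))
a=cv2.imread("pics/scene10.png")
cv2.imwrite("pics/z16.png",cv2.resize(a[120:200,140:220],None,fx=7,fy=7,interpolation=cv2.INTER_CUBIC))
E
```

```text
148 [ 635.8 -211.9  140. ] [ 0.5  0.3 -7.5] 41.11
142 [ 635.9 -211.8  134.1] [ 0.1 -0.1 -7.6] 41.29
138 [ 635.9 -211.8  130.1] [-0.1 -0.  -8. ] 40.87
136 [ 635.9 -211.8  128.1] [ 0.3 -0.1 -7.6] 41.0
134 [ 636.  -212.   126.1] [ 0.  -1.1 -6.1] 41.24
131 [ 636.1 -212.4  123.3] [-0.4 -4.2 -3.4] 40.92
128 [ 636.4 -212.5  120.7] [-1.  -4.8 -1.7] 41.2
125 [ 636.8 -213.1  118.4] [-1.7 -6.6  0.9] 40.93
122 [ 637.2 -213.7  116. ] [-2.9 -8.1  2.5] 41.24
stop
32.475
```

View pics/z16.png

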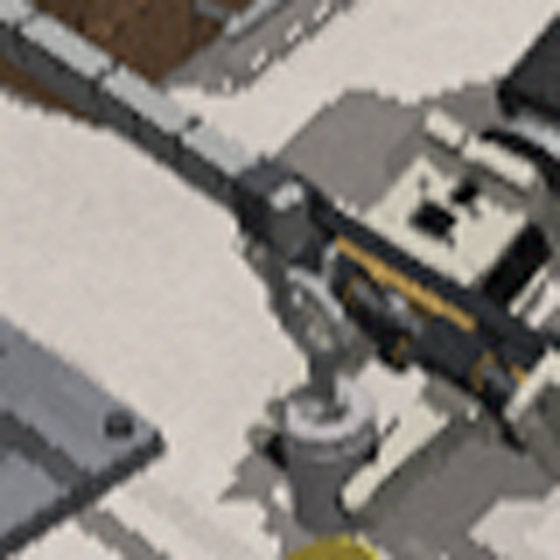

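Load transfer began at grasp z≈135.5, as predicted. The −8 N side force arises because the hook swings towards the shaft (−y) as the arm tips, about 57/240 of the drop. I'll follow it sideways before tugging further.

```bash
python3 - <<'E'
from h import *
o2=ori(-8.5,25)
seat=np.array([618.8,-209.2]);yd=np.array([-.148,-.989])
def F():
    fs=[]
    for _ in range(3): bot.pause(.03);fs.append(bot.read_state()["contact_force"])
    return np.mean(fs,0)
for k in(1.5,3,4,5):
    bot.line_to(tcp([*(seat+k*yd),122],o2),velocity=30)
    f=F();s=bot.read_state();print(k,s["tcp_pos"].round(1),f.round(1))
    if f[1]>-1.5: break
print(s["t"])
cv2.imwrite("pics/scene11.png",cv2.cvtColor(bot.camera("scene"),cv2.COLOR_RGB2BGR))
E
```

```text
1.5 [ 636.5 -214.1  115.4] [-1.6 -6.3  2.3]
3 [ 635.7 -214.7  114.4] [-0.2 -3.5  1.3]
4 [ 635.2 -215.2  113.8] [1.1 1.  0.7]
33.575
```

Consistent now: a drop of ~13.7 mm carries about the weight. Tug to about 22 mm, following −y.

```bash
python3 - <<'E'
from h import *
o2=ori(-8.5,25)
seat=np.array([618.8,-209.2]);yd=np.array([-.148,-.989])
def F():
    fs=[]
    for _ in range(4): bot.pause(.03);fs.append(bot.read_state()["contact_force"])
    return np.mean(fs,0)
for z,k in((119,4.6),(116.5,5.2),(114.5,5.7),(113,6)):
    bot.line_to(tcp([*(seat+k*yd),z],o2),velocity=25)
    f=F();s=bot.read_state();print(z,s["tcp_pos"].round(1),f.round(1),round(s["width"],2))
    if f[2]>6.5: break
bot.pause(.5)
cv2.imwrite("pics/scene12.png",cv2.cvtColor(bot.camera("scene"),cv2.COLOR_RGB2BGR))
s=bot.read_state();print(s["t"],s["contact_force"],s["tcp_pos"])
a=cv2.imread("pics/scene12.png")
b0=cv2.imread("pics/scene9.png")
cv2.imwrite("pics/z17.png",np.hstack([cv2.resize(q[120:200,150:205],None,fx=7,fy=7,interpolation=cv2.INTER_CUBIC) for q in(b0,a)]))
E
```

```text
119 [ 635.1 -216.2  111. ] [0.5 1.8 2.6] 40.91
116.5 [ 635.2 -216.9  108.7] [0.7 1.7 4.2] 40.88
114.5 [ 635.2 -217.5  106.9] [0.5 1.7 5.2] 41.28
113 [ 635.3 -217.9  105.6] [-0.   0.9  6.3] 41.09
35.7333 [1.24019104 1.03528786 5.41832728] [ 635.29783716 -217.91036024  105.67554967]
```

View pics/z17.png

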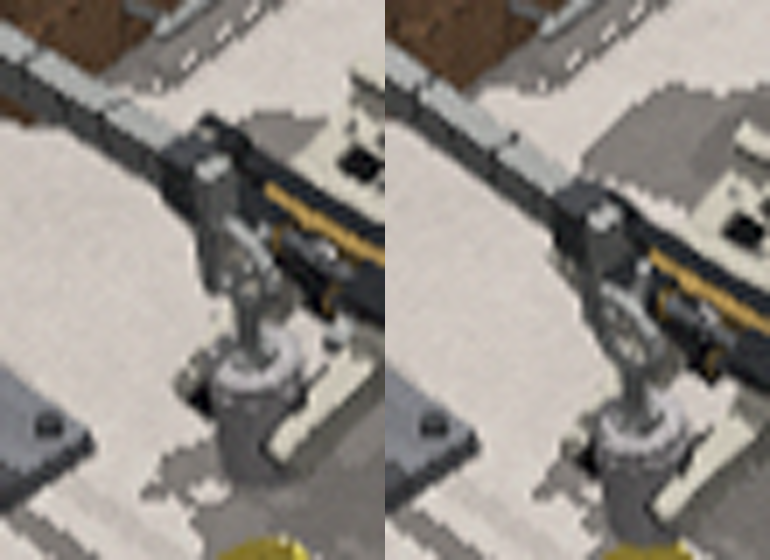

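```bash
python3 - <<'E'
from h import *
for d in(0,15,20,25): print(d,proj("scene",[635-.0,-192-0*d,297-d*258/240]))
a=cv2.cvtColor(cv2.imread("pics/scene9.png"),cv2.COLOR_BGR2GRAY).astype(np.float32);b=cv2.cvtColor(cv2.imread("pics/scene12.png"),cv2.COLOR_BGR2GRAY)
T=a[138:150,174:188].astype(np.uint8)
r=cv2.matchTemplate(b[135:165,168:200],T,cv2.TM_CCOEFF_NORMED);_,v,_,m=cv2.minMaxLoc(r);print(v,m[0]+168-174,m[1]+135-138)
print(r[m[1]-1:m[1]+2,m[0]].round(2))
E
```

```text
0 [182.55289149 143.4997631 ]
15 [183.23713541 148.18617992]
20 [183.46184598 149.7252325 ]
25 [183.68490219 151.25295435]
0.47732123732566833 0 7
[0.4  0.48 0.44]
```

The bar end dropped about 6.7 px, or ~22 mm, with +5.5 N of tug held for over 0.5 s. I'll ease back to zero tool force and release.

```bash
python3 - <<'E'
from h import *
o2=ori(-8.5,25)
seat=np.array([618.8,-209.2]);yd=np.array([-.148,-.989])
def F():
    fs=[]
    for _ in range(4): bot.pause(.03);fs.append(bot.read_state()["contact_force"])
    return np.mean(fs,0)
for z,k in((117,5.1),(120,4.4),(121.5,4.0),(122.5,3.8),(123.5,3.5)):
    bot.line_to(tcp([*(seat+k*yd),z],o2),velocity=25)
    f=F();s=bot.read_state();print(z,s["tcp_pos"].round(1),f.round(1))
    if f[2]<.2: break
bot.move_gripper(60);s=bot.read_state();print(F().round(1),s["width"],s["t"])
bot.move_gripper(86);bot.pause(.5)
cv2.imwrite("pics/scene13.png",cv2.cvtColor(bot.camera("scene"),cv2.COLOR_RGB2BGR))
a=cv2.imread("pics/scene13.png")
cv2.imwrite("pics/z18.png",cv2.resize(a[120:200,140:220],None,fx=7,fy=7,interpolation=cv2.INTER_CUBIC))
E
```

```text
117 [ 635.1 -216.8  109. ] [0.6 0.5 3.9]
120 [ 635.  -215.9  111.7] [0.8 1.2 2.8]
121.5 [ 635.1 -215.5  113.3] [0.8 2.5 1.1]
122.5 [ 635.2 -215.4  114.3] [1.  2.2 0.5]
123.5 [ 635.3 -215.2  115.4] [ 0.6  2.1 -0.2]
[-0.3 -0.   0.2] 60.03717982049588 38.325
```

View pics/z18.png

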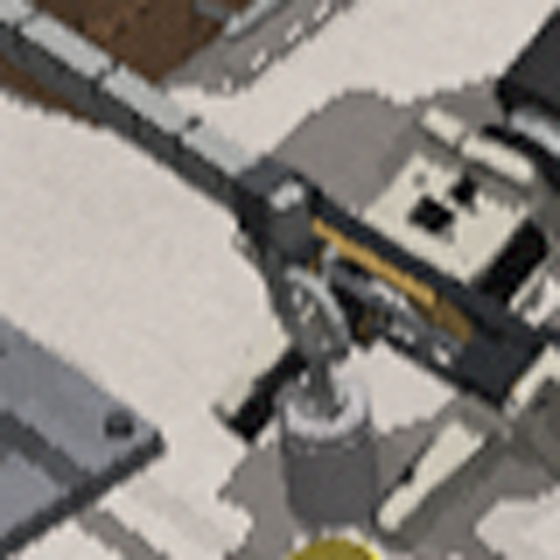

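It hangs free with both fingers clear on either side. I'll back off.

```bash
python3 - <<'E'
from h import *
o2=ori(-8.5,25)
ex=np.array([np.cos(np.radians(-8.5)),np.sin(np.radians(-8.5)),0])
p=tcp([*(np.array([618.8,-209.2])+3.5*np.array([-.148,-.989])),123.5],o2)
bot.line_to(p-40*ex,velocity=60)
print(bot.read_state()["contact_force"].round(1))
bot.line_to(p-130*ex+[0,0,40],velocity=120)
bot.line_to(p-150*ex+[0,0,130],velocity=150)
bot.pause(1.5)
s=bot.read_state();print(s["contact_force"].round(1),s["t"],s["tcp_pos"])
for n in("scene","top"):
    cv2.imwrite(f"pics/{n}14.png",cv2.cvtColor(bot.camera(n),cv2.COLOR_RGB2BGR))
a=cv2.imread("pics/scene14.png");t=cv2.imread("pics/top14.png")
cv2.imwrite("pics/z19.png",np.hstack([cv2.resize(a[110:210,140:210],None,fx=5.5,fy=5.5,interpolation=cv2.INTER_CUBIC),cv2.resize(t[140:240,305:375],None,fx=5.5,fy=5.5,interpolation=cv2.INTER_CUBIC)]))
E
```

```text
[0.6 0.7 0.1]
[0.3 0.1 0. ] 43.7333 [ 486.97345052 -193.0048335   245.45417398]
```

View pics/z19.png

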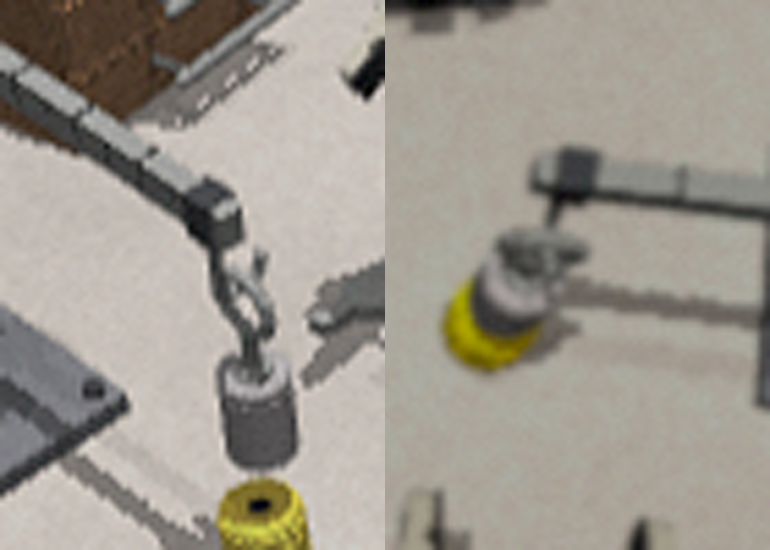

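View pics/scene14.png

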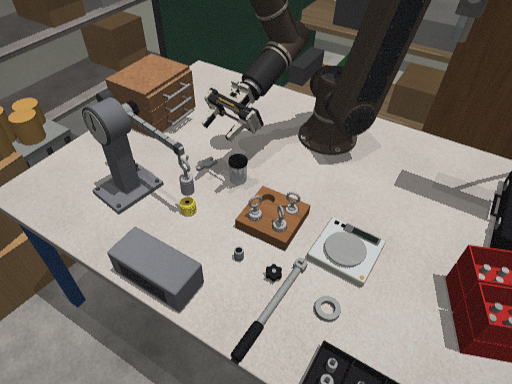

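The weight hangs plumb by its eye on the hook (zoom: hook tip 262,262, ring 250,300). Everything else is in place. I'll check that it's still and then hand in.

```bash
python3 - <<'E'
from h import *
a=cv2.imread("pics/scene14.png")[110:210,140:210].astype(int)
b=cv2.cvtColor(bot.camera("scene"),cv2.COLOR_RGB2BGR)[110:210,140:210].astype(int)
bot.pause(.35)
c=cv2.cvtColor(bot.camera("scene"),cv2.COLOR_RGB2BGR)[110:210,140:210].astype(int)
print(abs(a-b).mean(),abs(b-c).mean(),abs(b-c).max(),bot.read_state()["t"])
s0=cv2.imread("pics/scene0.png").astype(int)[165:345,205:350];s1=cv2.imread("pics/scene14.png").astype(int)[165:345,205:350]
ys,xs=np.where(abs(s0-s1).max(2)>60);print("changed px",len(xs),(xs.min()+205,xs.max()+205,ys.min()+165,ys.max()+165) if len(xs) else 0)
print(bot.close_job())
E
```

```text
2.0964285714285715 2.1116190476190475 21 44.2833
changed px 440 (np.int64(205), np.int64(274), np.int64(165), np.int64(202))
the job is handed in; nothing more can be done
None
```

I weighed the tallest weight, hung it on the hook and tug-tested it, then handed the job in at about 44 s. The hand-in reports no verdict, so what follows rests on my own checks.

**What I did:**
1. I lifted the weight from above by its stem and stood it in the middle of the pan. The pictures put it a few millimetres at most from the pan centre.
2. I let it go for well over a second, then gripped it again from the side by its cylinder with the tool tilted 25°.
3. I threaded the eye over the hook tip without touching it and lowered until the hook carried the weight.
4. I tugged to about 22 mm of hook drop with about 5.5 N extra, and held that for more than half a second.
5. I eased back to about 0 N on the tool, released the weight and backed off.

**Last checks:**
- **Hanging:** the weight hangs upright by its eye on the hook, and two pictures 0.4 s apart differ only by image noise.
- **Robot:** it was clear, with tool force about 0 N.
- **Bystanders:** large picture changes near the block lay only around the tall weight's empty well and in the band towards the hook, where the robot and its shadows are. By eye, the other weights and everything on the counter stayed put.

**Disagreements:**
- The two cameras disagreed by 1.5–4 mm between rays. Heights measured across both views came out 2–11 mm low (pan 42.5 instead of 50 mm). I relied on the contact forces instead; touching the pan agreed with 50 mm, and the hook took up the load at the height expected.
- A side force of up to 8 N built up while I lowered onto the hook, because the hook swings towards the gauge's shaft as the arm tips. I moved the tool sideways to follow it before tugging.

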